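Post a polish tin through the sprung flap of the brush caddy

ROBOT

A 6-joint arm with a two-finger parallel gripper is mounted at the origin on the work surface. World frame = base frame: x ahead of the robot, y to its left, z up, the work surface at z = 0. Lengths are in mm, angles in rad, forces in N, time in s.
With the tool pointing down it reaches from about 350 to 925 mm from the base axis. Payload 6.4 kg.
Tool frame: the origin (TCP) lies on the centre line of the jaws, within the pads' length; the fingertips stand 8 mm ahead of it and the grasp point (between the pads) lies 11 mm behind it; z points along the fingers, y is the direction in which the jaws open and shut (so a half turn about z gives the same grasp; the last joint's range is limited). The gripper opens to 85 mm and grips with 20 to 120 N. Pads are 22 mm wide; open, the fingers measure 114 mm over their backs; the gripper's body (76 mm by 85 mm) begins 54 mm behind the grasp point. The pads swing forward as they close: fully open they stand 13 mm farther back than shut.
Start: joints at [-1.492, 0.245, 1.558, -0, 1.339, -0.174], TCP at [162.58, -629.35, 239.29] pointing down, gripper open.
Joint ranges: [-3.13, 3.13], [-1.02, 2.26], [0.13, 2.54], [-0.95, 4.09], [0.21, 2.88], [-2.74, 2.74]. Speed limits (rad/s): [2.57, 2.57, 3.14, 3.14, 3.14, 3.14].

INTERFACE

Orientations are given as [roll, pitch, yaw] about the fixed x, y, z axes, in that order (R = Rz(yaw) Ry(pitch) Rx(roll)).
In Python, from plant import ctrl gives the robot as it stands. The module is installed in compiled form; this text tells all that it offers.
- The arm moves only by the tool send_rows, never from a script. Its argument "plan" is a list of rows, each a list of 7 numbers: the turn, a rotation vector about the tool's x, y, z in degrees, then the shift along the tool's x, y, z in cm, then the closure, from -1 (fully open) to 1 (shut). In form: [[rx, ry, rz, tx, ty, tz, grip], ...]. A call has 1 to 10 rows; each row shifts and turns the commanded pose from where the row before left it, along the tool's axes as they then stand; what a row does not reach is not made up. A row lasts 1/10 s, in which the tool goes at most 50 mm and 8.59 degrees, less where a joint would pass 70% of its speed; a pose out of reach is approached as far as the arm can. A call with a gripper value outside its range is refused whole. The fingers move at their own pace and stop on an object; "newtons" is the grip in N (left out, the last holds). Time passes only in rows, so rows that do not move let the fingers close. It gives the time, the measured TCP pose, the force and the opening at its end, in the units of the state.
- ctrl.read_state(): the state, without advancing time (a new reading comes with each control period).
- ctrl.snapshot(name): name is "scene" or "top" or "wrist"; returns the picture (400x640x3 uint8, red, green, blue); there is no depth.
- ctrl.calibration(name): a dict with "mtx" (3x3 intrinsics, pixels), "R" (3x3) and "t" (3): a world point X has camera coordinates R X + t. Camera axes: x right, y down, z forward; pixel columns grow to the right and rows downward; lengths in mm; the calibration is good to about 2 mm. A picture is of the moment at which its call begins: read the wrist's pose just before it. calibration takes no time and is no camera call; for the wrist camera it gives the pose at the moment of the call.
- ctrl.job_done(): hands the job in, once; it reports no verdict.
Trained networks look in the newest picture that a camera, given by its name, has taken for a name from the list of things; names that differ only in an ending like _2 or _b are one class to them, and where a whole thing is asked for, a point or a joint stands for the part that bears it (a point fixed in the world has none). Each returns a list of dicts, best first, with "conf" (0 to 1); they miss things now and then, are a little off and sometimes report something else, mostly with a low value. They report only what shows in the picture. A call takes as long as a camera call. They do not tell look-alikes from the thing itself.
- ctrl.search_frame(name, camera): "location" ([column, row] in pixels, amid what is visible of it).
- ctrl.regions_of(name, camera): "region" (400x640 bool, what is visible of it) and "location" ([column, row] in pixels, amid what is visible of it).
- ctrl.mark_of(name, camera): "location" ([column, row] in pixels: a listed point, or the origin of a listed thing).
The state is a dict: "time_s": time; "joints": joint angles; "dq": joint speeds; "effort": joint torques, N m; "tcp_pos": TCP position; "ee_rot": TCP orientation; "contact_force": force on the tool from outside, world axes, zero at the start; "moment": the same for the moment, N m; "finger_gap": finger opening in mm.
Only numpy, scipy, OpenCV 4.12 (cv2) and the standard library are available. Lean on these libraries where they do the work, as an engineer would, in place of code of your own. Each camera call takes 0.05 s, during which the arm holds its last target.

TASK

Put the polish tin that lies on the caddy's ledge away in its drop bin without picking it up: press the flap's wooden bar down with one finger so that the flap swings open, keep it open, and with the other finger push the tin along the ledge until it drops through the mouth into the bin. Then let the flap close by itself, and leave everything else where it is.

Things in the scene. Friction and masses are not known exactly. Their poses are not given: they have to be found in the camera images.
- caddy: Pine brush caddy fixed on the red trunk lid, 240 mm long, 180 wide, 80 high. Origin: on the trunk lid, straight below the middle of the ledge's far edge (the lip). x runs along the ledge away from the robot (the tin's way), y left, z up; yaw varies. On its right (y -120 to -42 mm) an open brush tray with walls 35 mm high; on its front panel a brass knob latch; neither is needed.
- lip (a point): Middle of the ledge's far edge, on the ledge's flat top (caddy x 0, y 0, z 80 mm). The ledge runs from here back to caddy x -155 mm, between two rails 10 mm high and 5 mm thick whose inner faces are at y +29 and -29 mm.
- bin_floor (a point): Middle of the drop bin's floor below the mouth (caddy x 37, y 3, z 6 mm). The mouth beyond the lip spans caddy x 0 to 74, y -34 to +40 mm and is covered by the flap; the bin below also reaches 20 mm back under the ledge.
- flap (a joint): Opening angle of the sprung flap (rad): 0 shut, stop at 1.08. Pressing its wooden bar down (1 to 4 N) raises its plate off the mouth; a spring shuts it again. The plate (caddy x 8 to 78 mm) when shut lies 0 to 5 mm above ledge height, so its near edge bars the tin. From 0.6 rad the tin passes freely below it; its right edge then stands up to 85 mm above the ledge, only beyond x 8 mm.
- flap_hinge (a point): Point on the flap's hinge axis, level with the lip: caddy x 0, y 54, z 88 mm. The axis runs along caddy x, left of the ledge, as a thin steel rod (radius 4 mm, x -150 to 78) in three small blocks at x -152, -7 and 82 mm (top at z 94 mm).
- flap_bar (a point): Middle of the flap's wooden bar, moving with it: round, 20 mm diameter, 140 mm long along caddy x (-152 to -12 mm), left of the ledge and of the hinge. Its axis is at caddy y 81, z 109 mm shut, y 88, z 90 at 0.6 rad, y 86, z 77 at 1.0 rad (its top 10 mm higher). A fingertip can slide along its top in x while pressing.
- tin_center (a point): Centre (half-way up) of the round metal polish tin, 54 mm diameter, 24 mm tall, 60 to 105 g, lying flat on the ledge between the rails, its centre 45 to 80 mm before the lip at the start. It drops once its centre has passed the lip.
- tin_spare: Bystander, to be left alone: spare polish tin of the same size standing on the trunk lid.
- brush: Bystander, to be left alone: 150 mm shoe brush lying in the tray on the caddy's right side.
- shoehorn: Bystander, to be left alone: black plastic shoe horn, 170 mm long, flat on the trunk lid.
- heelplate: Bystander, to be left alone: small steel horseshoe heel plate, 5 mm thick, flat on the trunk lid.
- jar: Bystander, to be left alone: 75 mm tall jar on the trunk lid.
- hammer: Bystander, to be left alone: hammer lying on the trunk lid.
- mug: Bystander, to be left alone: white mug on the trunk lid.
There are look-alikes about, which are no part of the job. What is shaped like the part that bears tin_center but green is not meant.

How it is judged (in metres and radians):
On the way, in this order (a step that is already met when the one before it is completed fails the run):
1. a finger holds the flap open (past 0.5 rad) while the tin still lies on the ledge (value of joint flap above 0.5 rad and contact force between the fingers and flap above 0.2 N and x of tin_center in the frame of caddy below -0.012 m and z of tin_center in the frame of caddy above 0.085 m), for 0.1 s.
2. the tin is pushed up to the lip by a finger while a finger keeps the flap open (value of joint flap above 0.5 rad and contact force between the fingers and flap above 0.2 N and x of tin_center in the frame of caddy above -0.006 m and z of tin_center in the frame of caddy above 0.08 m and contact force between the fingers and tin above 0.03 N).
At the end, for the whole second after the job is handed in: the tin rests inside the caddy's drop bin, its centre at least 20 mm below ledge height and within the bin's walls, and the flap has fallen shut (under 0.08 rad) (x of tin_center in the frame of caddy between -0.022 and 0.074 m and y of tin_center in the frame of caddy between -0.034 and 0.04 m and z of tin_center in the frame of caddy below 0.06 m and value of joint flap below 0.08 rad and linear speed of tin below 0.03 m/s); the robot touches nothing.
It fails at once if the tin is lifted off the ledge (centre more than 15 mm above where it lies) (z of tin_center in the frame of caddy above 0.107 m).
It fails at once if the tin leaves the caddy (y of tin_center in the frame of caddy above 0.06 m or y of tin_center in the frame of caddy below -0.06 m or x of tin_center in the frame of caddy below -0.17 m).
It fails at once if a bystander (spare tin, brush, shoe horn, heel plate, jar, hammer or mug) is moved more than 20 mm (distance of any of tin_spare, brush, shoehorn, heelplate, jar, hammer, mug from where it was at the start of the episode above 0.02 m).
It also fails if it takes over 32 s, if anything falls off the work surface, if the arm or the gripper's body presses on something with over 40 N, if the wrist force passes 120 N, or if a joint passes its speed limit or range.

## Working session

There is one attempt and no reset: what is moved stays moved. The work goes in short steps, Python scripts to look and compute and a tool call to move; the robot and the scene stay as the last step left them, time stands still between calls to the robot, and variables do not carry over. Pictures are saved under pics/ and viewed, and the job is handed in when it is done.

Besides the shell and the picture viewer there is one more tool, called after "Call:" as name([rows], argument=value, ...), one row to a line, values as JSON. send_rows: Moves the arm, as the interface text tells. Its arguments: {"type":"object","properties":{"plan":{"type":"array"},"newtons":{"type":"number"}},"required":["plan"]}

```bash
mkdir -p pics; python3 - <<'E'
from plant import ctrl
import cv2,numpy as np
s=ctrl.read_state();print({k:np.round(v,3).tolist() for k,v in s.items()})
for n in ["scene","top"]:
    im=ctrl.snapshot(n);cv2.imwrite(f"pics/{n}0.png",im[:,:,::-1])
    c=ctrl.calibration(n);print(n,np.round(c["mtx"],1).tolist(),np.round(c["R"],3).tolist(),np.round(c["t"],1).tolist())
    for k in ["caddy","lip","flap_hinge","flap_bar","tin_center","bin_floor"]:
        print(n,k,[(np.round(d["location"],1).tolist(),round(d["conf"],2)) for d in ctrl.mark_of(k,n)])
E
```

```text
{'time_s': 0.0, 'joints': [-1.492, 0.246, 1.559, 0.0, 1.339, -0.174], 'dq': [-0.002, 0.0, 0.0, -0.0, 0.001, 0.001], 'effort': [-0.001, -42.951, -32.613, -0.0, 0.005, -0.0], 'tcp_pos': [162.544, -628.779, 238.171], 'ee_rot': [-3.14, -0.0, 0.253], 'contact_force': [0.109, -0.25, 1.091], 'moment': [0.011, -0.065, 0.026], 'finger_gap': 85.314}
scene [[378.7, 0.0, 319.5], [0.0, 378.7, 197.3], [0.0, 0.0, 1.0]] [[-0.518, 0.855, 0.012], [0.548, 0.342, -0.763], [-0.657, -0.389, -0.646]] [274.4, -241.5, 1760.1]
scene caddy [([317.8, 239.1], 0.62), ([286.8, 213.5], 0.61), ([216.3, 187.2], 0.49)]
scene lip [([287.1, 194.5], 0.7), ([261.2, 191.0], 0.64)]
scene flap_hinge [([297.4, 199.5], 0.61), ([317.7, 240.4], 0.45)]
scene flap_bar [([317.0, 189.3], 0.62)]
scene tin_center [([244.4, 228.6], 0.63), ([293.8, 185.3], 0.49), ([349.0, 193.3], 0.45)]
scene bin_floor [([281.5, 216.6], 0.91)]
top [[508.5, 0.0, 314.7], [0.0, 508.5, 198.4], [0.0, 0.0, 1.0]] [[0.026, -1.0, 0.017], [-0.987, -0.029, -0.158], [0.159, -0.013, -0.987]] [-28.2, 561.2, 1445.3]
top caddy [([342.8, 190.4], 0.93), ([341.1, 175.9], 0.39)]
top lip [([343.6, 182.6], 0.69), ([343.4, 265.0], 0.63)]
top flap_hinge [([324.8, 180.1], 0.58)]
top flap_bar [([289.9, 168.2], 0.65), ([312.9, 208.9], 0.59)]
top tin_center [([292.2, 250.9], 0.73), ([343.8, 200.5], 0.68), ([363.8, 140.3], 0.68)]
top bin_floor [([341.4, 176.4], 0.93)]
```

```bash
python3 - <<'E'
import cv2
a=cv2.imread("pics/top0.png");cv2.imwrite("pics/topc.png",cv2.resize(a[90:290,220:480],None,fx=3,fy=3,interpolation=cv2.INTER_CUBIC))
a=cv2.imread("pics/scene0.png");cv2.imwrite("pics/scenec.png",cv2.resize(a[130:280,180:400],None,fx=3.6,fy=3.6,interpolation=cv2.INTER_CUBIC))
E
```

```text
(no output)
```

View pics/top0.png

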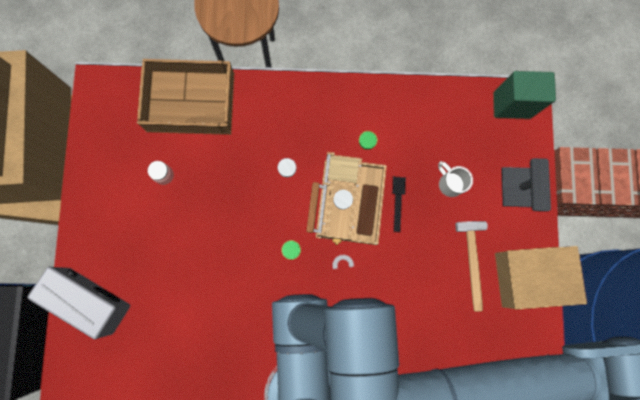

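View pics/topc.png

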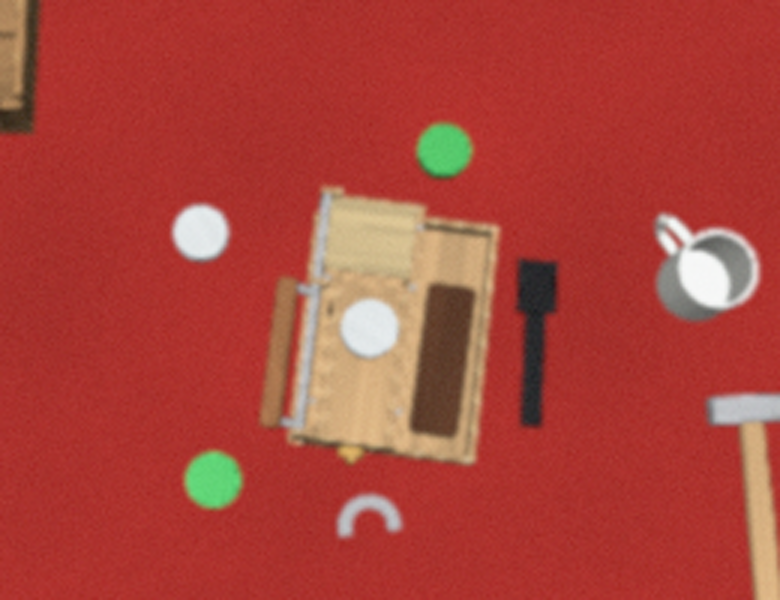

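View pics/scenec.png

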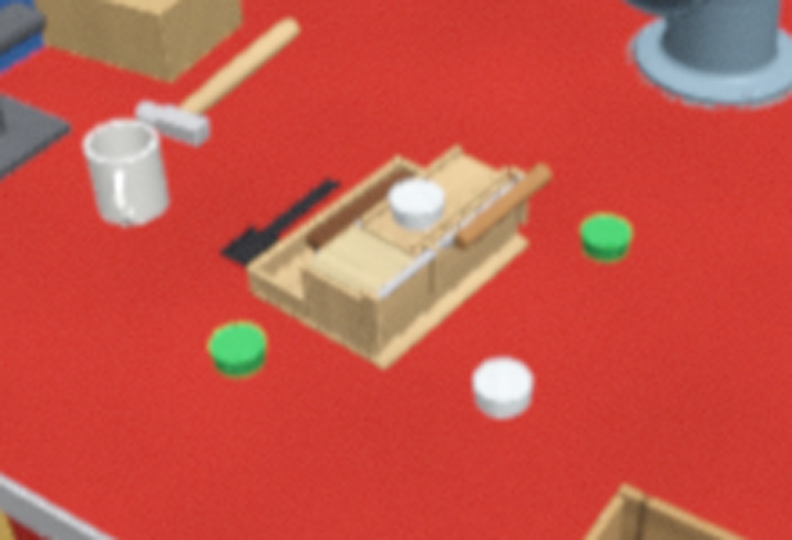

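```bash
cat > h.py <<'E'
import numpy as np,cv2
from scipy.optimize import least_squares
def proj(c,X):
    X=np.atleast_2d(X);p=(c["R"]@X.T).T+c["t"];q=(c["mtx"]@p.T).T;return q[:,:2]/q[:,2:]
def ray(c,uv,z):
    d=np.array(c["R"]).T@np.linalg.solve(c["mtx"],[uv[0],uv[1],1]);o=-np.array(c["R"]).T@np.array(c["t"])
    return o+d*(z-o[2])/d[2]
def c2w(p,X):
    X=np.atleast_2d(X);c,s=np.cos(p[2]),np.sin(p[2])
    return np.c_[p[0]+c*X[:,0]-s*X[:,1],p[1]+s*X[:,0]+c*X[:,1],X[:,2]]
def w2c(p,X):
    X=np.atleast_2d(X);c,s=np.cos(p[2]),np.sin(p[2]);a=X[:,0]-p[0];b=X[:,1]-p[1]
    return np.c_[c*a+s*b,-s*a+c*b,X[:,2]]
E
python3 - <<'E'
from plant import ctrl
from h import *
c=ctrl.calibration("top")
cr=lambda a,b:((a+.5)/3-.5+220,(b+.5)/3-.5+90)
F=[((-12,81,109),cr(288,280)),((-152,81,109),cr(270,425)),((82,-120,35),cr(498,228)),((-158,-120,35),cr(475,460)),((78,-34,85),cr(425,206)),((-158,60,80),cr(290,442))]
X=np.array([f[0] for f in F],float);U=np.array([f[1] for f in F])
f=lambda p:(proj(c,c2w(p,X))-U).ravel()
g=ray(c,cr(370,280),80)
r=least_squares(f,[g[0],g[1],0.]);print(g,r.x,np.round(r.fun.reshape(-1,2),1))
t=ray(c,cr(370,326),104);print("tin",t,w2c(r.x,t)); print("spare",ray(c,cr(200,232),24))
for a in [(447,150),(213,480)]: print(ray(c,cr(*a),24))
print(ray(c,cr(370,520),5),ray(c,cr(535,270),5),ray(c,cr(715,270),80))
c=ctrl.calibration("wrist");print(c)
s=ctrl.read_state();print(s["tcp_pos"],s["ee_rot"])
E
```

```text
[603.24367936 -92.6461744   80.        ] [ 6.00801936e+02 -9.68512138e+01 -9.86762634e-02] [[ 0.5 -0.5]
 [ 0.3  0.3]
 [ 0.6 -0.7]
 [-0.1  1.8]
 [-2.   0.4]
 [ 0.6 -1.3]]
tin [554.66126973 -91.75833903 104.        ] [[-46.41794338   0.52249681 104.        ]]
spare [657.89775495  74.42616626  24.        ]
[ 750.1800729  -172.10679758   24.        ]
[411.27400502  53.12069345  24.        ]
[ 377.35064805 -101.98981466    5.        ] [ 632.98969225 -264.77445611    5.        ] [ 622.87199524 -425.30113149   80.        ]
{'mtx': array([[345.11378049,   0.        , 321.14344664],
       [  0.        , 345.11378049, 197.75976139],
       [  0.        ,   0.        ,   1.        ]]), 'R': array([[ 2.49270956e-01, -9.68433746e-01,  2.65009842e-04],
       [-9.28484650e-01, -2.38910415e-01,  2.84320360e-01],
       [-2.75282118e-01, -7.11188655e-02, -9.58729296e-01]]), 't': array([-650.20575865,  -37.49314019,  379.0210003 ])}
[ 162.56193523 -629.37802897  239.33333465] [3.14152930e+00 4.19071208e-05 2.52779670e-01]
```

The tin meant is the white/metal one on the ledge at top px (343,199). It sits at caddy x≈-46, y≈0, between the rails. The green discs at (368,140) and (291,250) have the wrong colour, and the white one at (287,167) is the spare on the lid. I'll move above the caddy and use the wrist camera to confirm.

Call:
send_rows([
  [0, 0, 6.8, 0, 0, 0, -0.8],
  [0, 0, 6.8, 0, 0, 0, -0.8],
  [0, 0, 6.6, 0, 0, 0, -0.8],
  [0, 0, 0, 1.86, -4.12, 0, -0.8],
  [0, 0, 0, 1.86, -4.12, 0, -0.8],
  [0, 0, 0, 1.86, -4.12, 0, -0.8],
  [0, 0, 0, 1.86, -4.12, 0, -0.8],
  [0, 0, 0, 1.86, -4.12, 0, -0.8],
  [0, 0, 0, 1.86, -4.12, 0, -0.8],
  [0, 0, 0, 1.86, -4.12, 0, -0.8],
], newtons=30)

```text
time_s: 1.7
tcp_pos: [321.5, -353.7, 239.5]
ee_rot: [3.141, -0.001, -0.1]
contact_force: [0.8, 0.2, 0.4]
finger_gap: 76.7
```

Call:
send_rows([
  [0, 0, 0, 1.86, -4.12, 0, -0.8],
  [0, 0, 0, 1.86, -4.12, 0, -0.8],
  [0, 0, 0, 1.86, -4.12, 0, -0.8],
  [0, 0, 0, 1.86, -4.12, 0, -0.8],
  [0, 0, 0, 1.86, -4.12, 0, -0.8],
  [0, 0, 0, 1.86, -4.12, 0, -0.8],
  [0, 0, 0, 1.86, -4.12, 0, -0.8],
  [0, 0, 0, 1.86, -4.12, 0, -0.8],
  [0, 0, 0, 0, 0, 0, -0.8],
])

```text
time_s: 2.6
tcp_pos: [503.2, -38.3, 239.5]
ee_rot: [-3.141, -0.001, -0.093]
contact_force: [-1.1, -0.3, 0.2]
finger_gap: 76.6
```

```bash
python3 - <<'E'
from plant import ctrl
from h import *
s=ctrl.read_state();c=ctrl.calibration("wrist");im=ctrl.snapshot("wrist")
import pickle;pickle.dump((s,c,im),open("w1.pkl","wb"))
print(s["time_s"],s["tcp_pos"],s["ee_rot"],s["finger_gap"],s["contact_force"])
p=[601,-97,-.099]
b=cv2.cvtColor(im,cv2.COLOR_RGB2BGR);cv2.imwrite("pics/w1.png",b)
P=[(0,0,80),(-155,29,90),(-155,-29,90),(0,29,90),(0,-29,90),(-12,81,119),(-152,81,119),(78,-34,85),(8,-34,85),(8,40,85),(82,-120,35),(82,54,94),(-7,54,94)]
for u in proj(c,c2w(p,P)): cv2.drawMarker(b,tuple(int(round(v)) for v in u),(255,0,0),0,8,1)
cv2.imwrite("pics/w1m.png",cv2.resize(b,None,fx=1.25,fy=1.25))
E
```

```text
2.6 [503.15246988 -38.27161419 239.53635916] [-3.14060337e+00 -7.87913429e-04 -9.33899035e-02] 76.64680381212318 [-1.08614999 -0.25889134  0.22182717]
```

View pics/w1m.png

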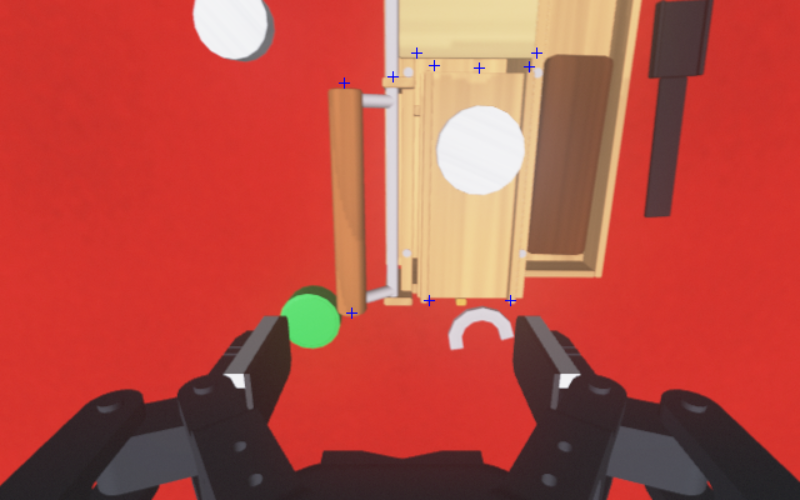

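```bash
python3 - <<'E'
import cv2
a=cv2.imread("pics/w1.png");cv2.imwrite("pics/w1c.png",cv2.resize(a[30:255,255:440],None,fx=2.6,fy=2.6,interpolation=cv2.INTER_CUBIC))
E
```

```text
(no output)
```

View pics/w1c.png

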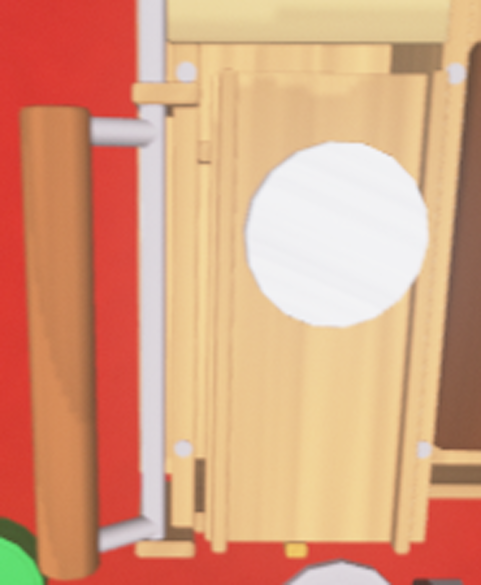

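```bash
python3 - <<'E'
from h import *
import pickle
s,c,im=pickle.load(open("w1.pkl","rb"))
cr=lambda a,b:((a+.5)/2.6-.5+255,(b+.5)/2.6-.5+30)
F=[((0,29,80),(234,70),1,1),((0,-29,80),(428,73),1,1),((-155,29,80),(225,542),1,1),((-155,-29,80),(396,542),1,1),((-12,81,109),(54,108),1,.3),((-152,81,109),(68,565),1,.2),((8,-34,85),(446,41),1,1),((8,40,85),(168,41),1,1),((-7,54,94),(165,92),.3,1)]
X=np.array([f[0] for f in F],float);U=np.array([cr(*f[1]) for f in F]);W=np.array([f[2:] for f in F])
f=lambda p:((proj(c,c2w(p,X))-U)*W).ravel()
r=least_squares(f,[601,-97,-.1],loss="soft_l1");print(r.x);print(np.round(f(r.x).reshape(-1,2),1))
t=ray(c,cr(337,234),104);print(w2c(r.x,t))
print("tcp",w2c(r.x,s["tcp_pos"]),s["ee_rot"][2]-r.x[2])
E
```

```text
[ 5.98741874e+02 -9.56109320e+01 -9.41831386e-02]
[[ 0.   0.6]
 [-1.5 -0.5]
 [ 0.2 -0.2]
 [-2.6 -0.2]
 [-0.3 -0.1]
 [ 0.6  0.3]
 [ 0.6 -0. ]
 [11.8  0. ]
 [-1.6  0.1]]
[[-46.89889856  -0.67080868 104.        ]]
tcp [[-100.55817279   48.09558662  239.53635916]] 0.0007932350792711623
```

Call:
send_rows([
  [0, 0, 0, 0, 0.15, 3.3, -0.8],
  [0, 0, 0, 0, 0.15, 3.3, -0.8],
  [0, 0, 0, 0, 0.2, 3.3, -0.8],
  [4, 0, 0, 0, 0, 0, -0.8],
  [0, 0, 0, 0, 0, 0, -0.8],
  [0, 0, 0, 0, 0, 0.5, -0.8],
  [0, 0, 0, 0, 0, 0.3, -0.8],
  [0, 0, 0, 0, 0, 0, -0.8],
])

```text
time_s: 3.45
tcp_pos: [501.3, -46.6, 132.4]
ee_rot: [-3.072, -0.0, -0.1]
contact_force: [-0.1, 0.6, -0.7]
finger_gap: 76.7
```

```bash
cat > look.py <<'E'
import sys
from plant import ctrl
from h import *
P=[598.7,-95.6,-.0942]
s=ctrl.read_state();c=ctrl.calibration("wrist")
print(s["time_s"],"caddy tcp",np.round(w2c(P,s["tcp_pos"]),1),np.round(s["ee_rot"],3),"F",np.round(s["contact_force"],1),round(s["finger_gap"],1))
for n in sys.argv[2:]:
    b=ctrl.snapshot(n)[:,:,::-1]
    if n=="scene": b=cv2.resize(b[150:270,220:380],None,fx=5,fy=5,interpolation=cv2.INTER_CUBIC)
    cv2.imwrite(f"pics/{sys.argv[1]}_{n}.png",b)
E
python3 look.py a wrist scene
```

```text
3.45 caddy tcp [[-101.6   39.6  132.4]] [-3.072 -0.    -0.1  ] F [-0.1  0.6 -0.7] 76.7
```

View pics/a_wrist.png

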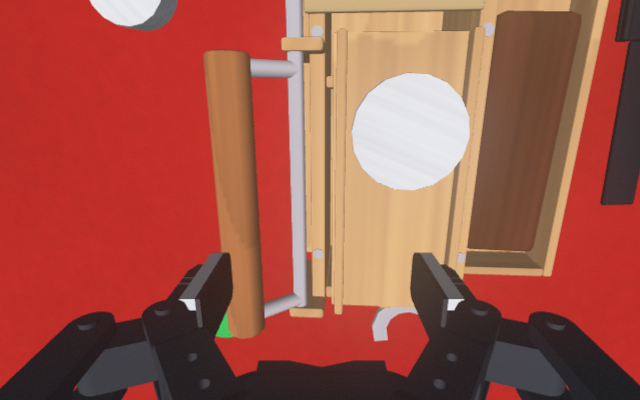

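View pics/a_scene.png

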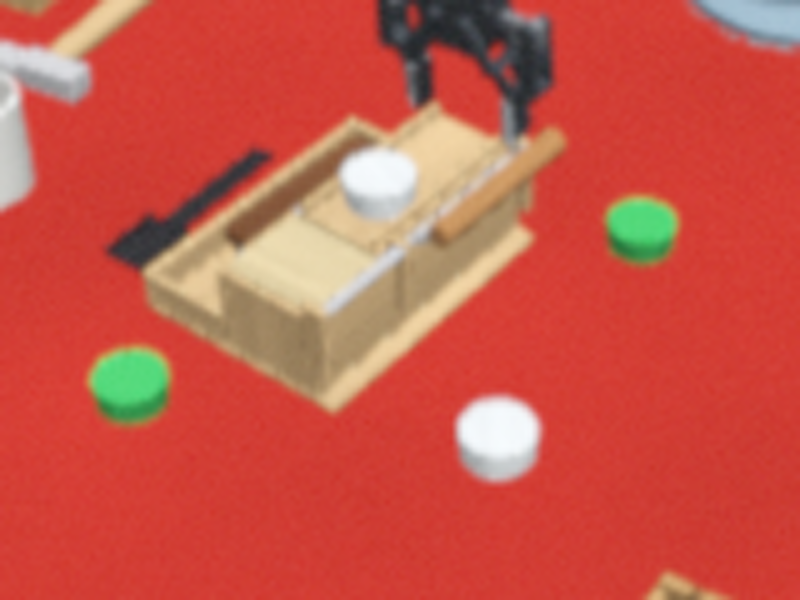

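```bash
python3 - <<'E'
from plant import ctrl
from h import *
import cv2
a=cv2.imread("pics/a_wrist.png");cv2.imwrite("pics/ac.png",cv2.resize(a[0:345,180:510],None,fx=1.74,fy=1.74,interpolation=cv2.INTER_CUBIC))
c=ctrl.calibration("wrist")
for k in range(3):
    s=ctrl.read_state();print(s["time_s"],s["tcp_pos"],s["ee_rot"])
F=[((0,29,80),(347,31),1,1),((0,-29,80),(471,31),1,1),((-155,29,80),(343,306),1,.5),((-155,-29,80),(452,306),1,.5),((-12,81,109),(228,53),1,.3),((-7,54,94),(303,44),.3,1),((8,-34,85),(484,10),.3,1)]
X=np.array([f[0] for f in F],float);U=np.array([f[1] for f in F],float);W=np.array([f[2:] for f in F])
f=lambda p:((proj(c,c2w(p,X))-U)*W).ravel()
r=least_squares(f,[601,-97,-.1],loss="soft_l1");print(r.x);print(np.round(f(r.x).reshape(-1,2),1))
print(w2c(r.x,ray(c,(411,131),104)))
print("tcp",w2c(r.x,s["tcp_pos"]),s["ee_rot"][2]-r.x[2])
E
```

```text
3.55 [501.4992579  -46.52748837 132.66760089] [-3.07230753e+00 -6.66007669e-04 -9.93262750e-02]
3.55 [501.4992579  -46.52748837 132.66760089] [-3.07230753e+00 -6.66007669e-04 -9.93262750e-02]
3.55 [501.4992579  -46.52748837 132.66760089] [-3.07230753e+00 -6.66007669e-04 -9.93262750e-02]
[ 5.98473084e+02 -9.59906815e+01 -9.78516607e-02]
[[  1.8   1.2]
 [ -1.8  -0.6]
 [  0.7  -0.4]
 [-13.1   1.4]
 [  0.5  -0.2]
 [ -2.4   0.1]
 [  0.6  -0.7]]
[[-45.72558796  -0.25421073 104.        ]]
tcp [[-101.34227234   39.75266393  132.66760089]] -0.0014746142627407727
```

View pics/ac.png

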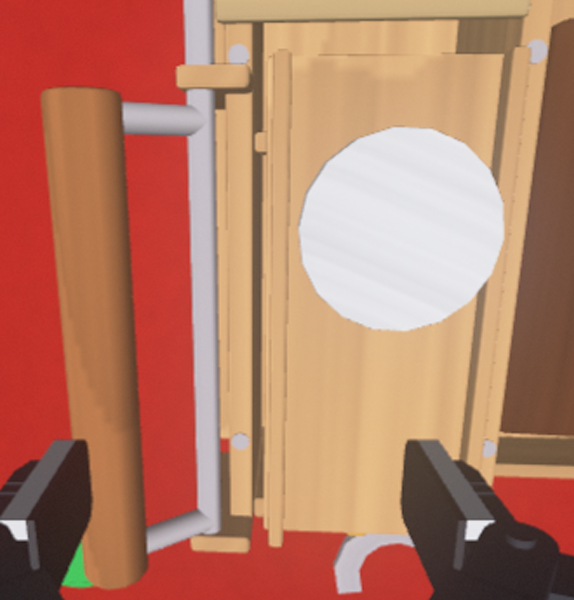

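Call:
send_rows([
  [0, 0, 0, 0, 0, 0.6, -0.8],
  [0, 0, 0, 0, 0, 0.6, -0.8],
  [0, 0, 0, 0, 0, 0.6, -0.8],
  [0, 0, 0, 0, 0, 0.5, -0.8],
  [0, 0, 0, 0, 0, 0, -0.8],
])

```text
time_s: 4.05
tcp_pos: [501.2, -44.8, 108.7]
ee_rot: [-3.072, 0.001, -0.1]
contact_force: [0.4, 0.7, 0.2]
finger_gap: 77.2
```

```bash
python3 look.py b wrist scene
```

```text
4.05 caddy tcp [[-101.8   41.4  108.7]] [-3.072e+00  1.000e-03 -1.000e-01] F [0.4 0.7 0.2] 77.2
```

View pics/b_wrist.png

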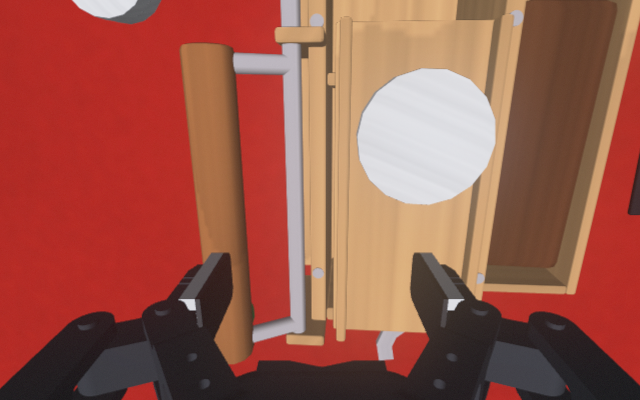

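View pics/b_scene.png

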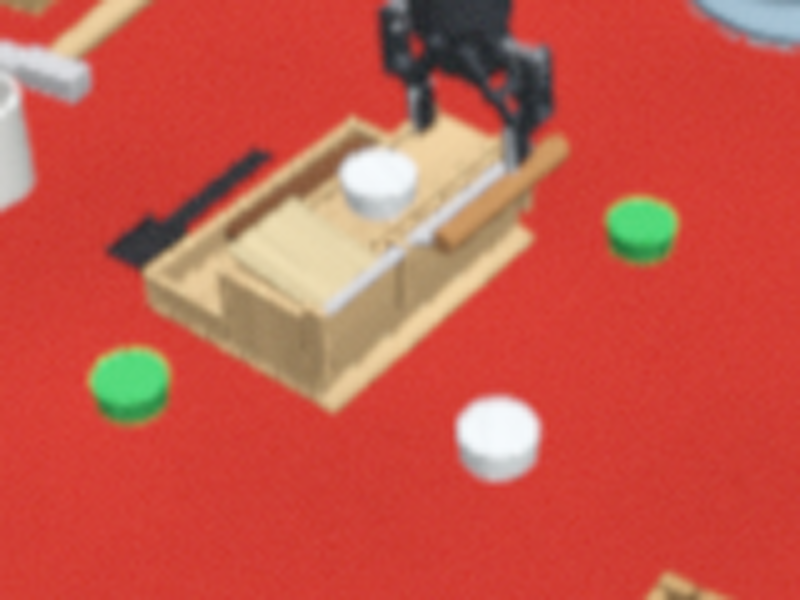

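Call:
send_rows([
  [0, 0, 0, 0, 0, 0.5, -0.8],
  [0, 0, 0, 0, 0, 0.5, -0.8],
  [0, 0, 0, 0, 0, 0.5, -0.8],
  [0, 0, 0, 0, 0, 0.4, -0.8],
  [0, 0, 0, 0, 0, 0, -0.8],
])

```text
time_s: 4.65
tcp_pos: [501.1, -43.7, 89.6]
ee_rot: [-3.072, 0.001, -0.1]
contact_force: [-0.6, -0.2, 1.8]
finger_gap: 76.7
```

```bash
python3 look.py c wrist scene
```

```text
4.65 caddy tcp [[-102.    42.5   89.6]] [-3.072e+00  1.000e-03 -1.000e-01] F [-0.6 -0.2  1.8] 76.7
```

View pics/c_wrist.png

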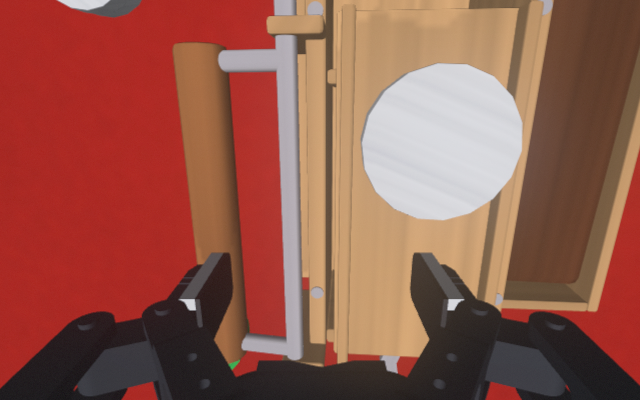

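View pics/c_scene.png

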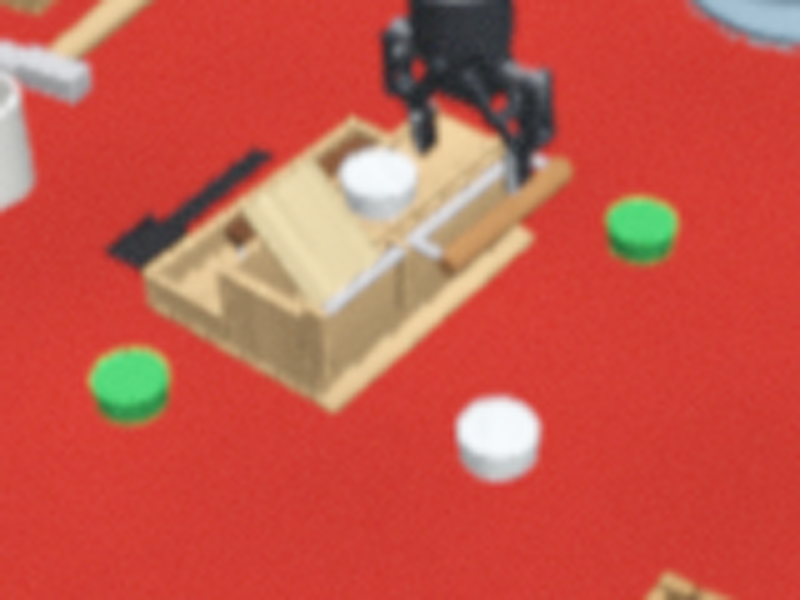

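```bash
python3 - <<'E'
from plant import ctrl
from h import *
c=ctrl.calibration("scene");p=[598.5,-96,-.098]
for a in [0,.4,.5,.6,.7,.8,.9]:
    out=[]
    for (x,y,z) in [(8,-34,83),(78,-34,83),(-12,81,109),(-152,81,109)]:
        dy,dz=y-54,z-88; Y=54+dy*np.cos(a)+dz*np.sin(a); Z=88-dy*np.sin(a)+dz*np.cos(a)
        u=proj(c,c2w(p,(x,Y,Z)))[0]; out+=[tuple(((u-[220,150])*5).round().astype(int).tolist())]
    print(a,out,round(Y),round(Z))
E
```

```text
0 [(291, 210), (224, 261), (433, 231), (551, 134)] 81 109
0.4 [(293, 175), (225, 225), (440, 248), (558, 150)] 87 97
0.5 [(296, 168), (228, 218), (441, 252), (558, 154)] 88 93
0.6 [(300, 161), (231, 212), (442, 256), (558, 158)] 88 90
0.7 [(305, 156), (236, 206), (442, 260), (558, 162)] 88 87
0.8 [(310, 151), (241, 202), (441, 263), (558, 165)] 88 83
0.9 [(317, 147), (248, 198), (441, 267), (557, 168)] 87 80
```

Call:
send_rows([
  [0, 0, 0, 0.4, 0, 0.2, -0.8],
  [0, 0, 0, 0.4, 0, 0, -0.8],
  [0, 0, 0, 0.4, 0, 0, -0.8],
  [0, 0, 0, 0.4, 0, 0, -0.8],
  [0, 0, 0, 0.4, 0, 0, -0.8],
  [0, 0, 0, 0.4, 0, 0, -0.8],
  [0, 0, 0, 0.4, 0, 0, -0.8],
  [0, 0, 0, 0.4, 0, 0, -0.8],
  [0, 0, 0, 0.4, 0, 0, -0.8],
  [0, 0, 0, 0, 0, 0, -0.8],
])

```text
time_s: 5.75
tcp_pos: [538.3, -47.3, 88.6]
ee_rot: [-3.072, -0.001, -0.1]
contact_force: [0.5, -0.5, 1.3]
finger_gap: 76.7
```

```bash
python3 look.py d wrist scene
```

```text
5.75 caddy tcp [[-64.7  42.4  88.6]] [-3.072e+00 -1.000e-03 -1.000e-01] F [ 0.5 -0.5  1.3] 76.7
```

View pics/d_wrist.png

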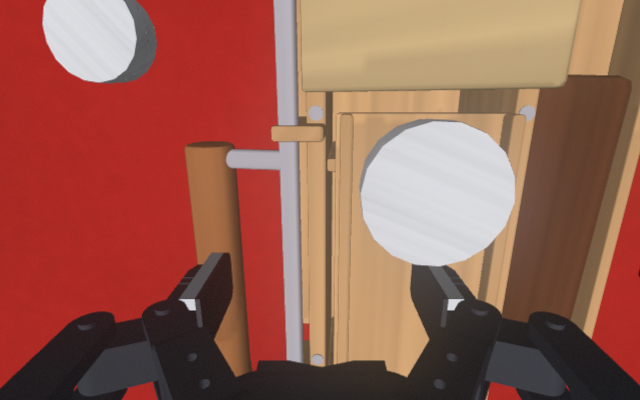

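View pics/d_scene.png

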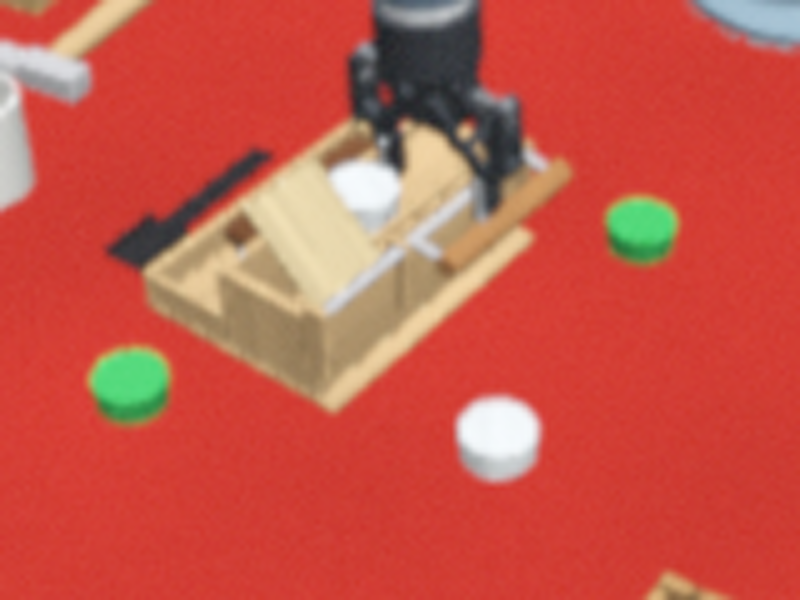

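Call:
send_rows([
  [0, 0, 0, 0.3, 0, 0.1, -0.8],
  [0, 0, 0, 0.3, 0, 0, -0.8],
  [0, 0, 0, 0.3, 0, 0, -0.8],
  [0, 0, 0, 0.3, 0, 0, -0.8],
  [0, 0, 0, 0.3, 0, 0, -0.8],
  [0, 0, 0, 0.3, 0, 0, -0.8],
  [0, 0, 0, 0.3, 0, 0, -0.8],
  [0, 0, 0, 0.3, 0, 0, -0.8],
  [0, 0, 0, 0.3, 0, 0, -0.8],
  [0, 0, 0, 0.3, 0, 0, -0.8],
])

```text
time_s: 6.85
tcp_pos: [567.5, -50.1, 87.5]
ee_rot: [-3.072, 0.0, -0.1]
contact_force: [-2.8, 0.5, 1.9]
finger_gap: 76.9
```

```bash
python3 look.py e wrist scene
```

```text
6.85 caddy tcp [[-35.3  42.4  87.5]] [-3.072  0.    -0.1  ] F [-2.8  0.5  1.9] 76.9
```

View pics/e_wrist.png

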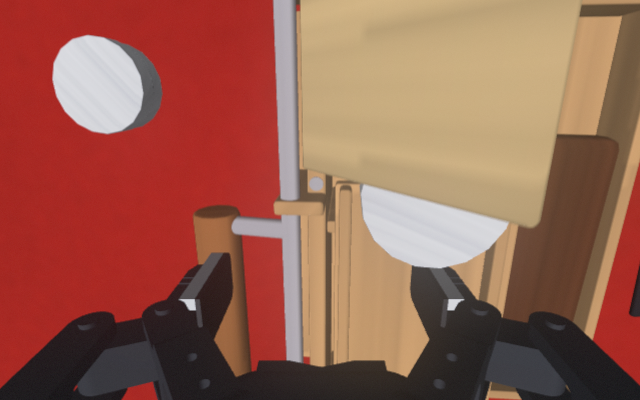

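View pics/e_scene.png

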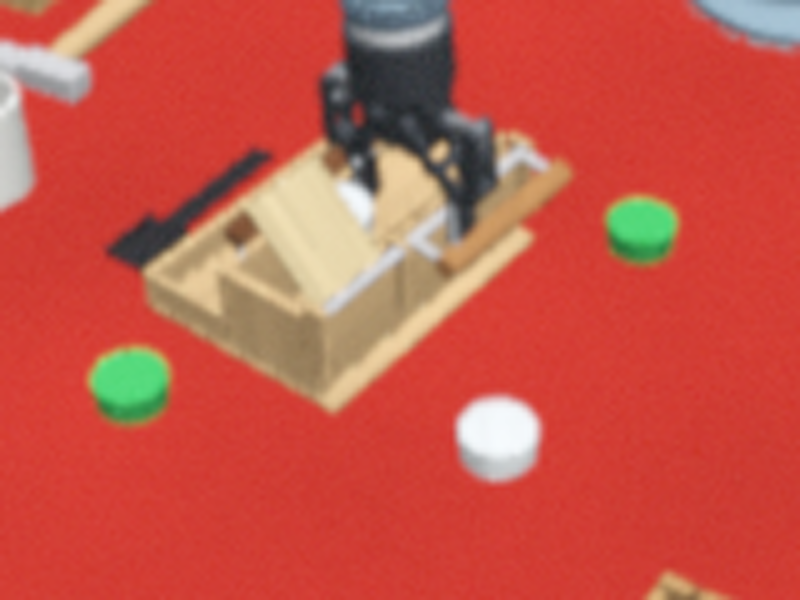

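Call:
send_rows([
  [0, 0, 0, 0.2, 0, 0, -0.8],
  [0, 0, 0, 0.2, 0, 0, -0.8],
  [0, 0, 0, 0.2, 0, 0, -0.8],
  [0, 0, 0, 0.0, 0, 0, -0.8],
])

```text
time_s: 7.35
tcp_pos: [573.6, -50.7, 87.5]
ee_rot: [-3.072, -0.001, -0.1]
contact_force: [-0.3, 0.6, 1.1]
finger_gap: 76.4
```

```bash
python3 look.py f wrist
```

```text
7.35 caddy tcp [[-29.2  42.3  87.5]] [-3.072e+00 -1.000e-03 -1.000e-01] F [-0.3  0.6  1.1] 76.4
```

View pics/f_wrist.png

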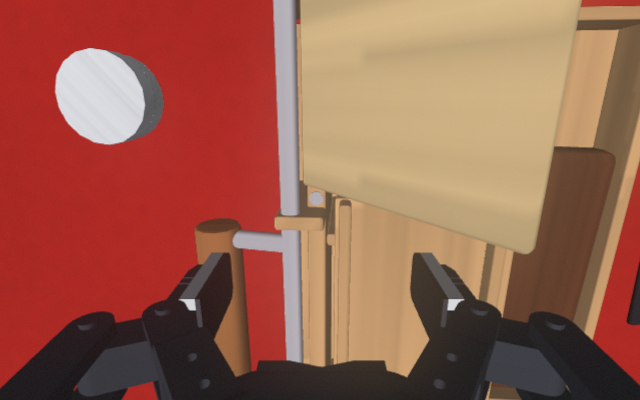

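The tin has dropped: it no longer shows at the lip, where it was in the previous picture. I'll slide back along the bar with the flap still open and look into the mouth.

Call:
send_rows([
  [0, 0, 0, -0.8, 0, 0, -0.8],
  [0, 0, 0, -0.8, 0, 0, -0.8],
  [0, 0, 0, -0.8, 0, 0, -0.8],
  [0, 0, 0, -0.8, 0, 0, -0.8],
  [0, 0, 0, -0.8, 0, 0, -0.8],
  [0, 0, 0, -0.8, 0, 0, -0.8],
  [0, 0, 0, -0.8, 0, 0, -0.8],
  [0, 0, 0, 0, 0, 0, -0.8],
])

```text
time_s: 8.2
tcp_pos: [516.1, -44.8, 87.1]
ee_rot: [-3.072, 0.002, -0.1]
contact_force: [-0.9, -0.0, 0.8]
finger_gap: 77.0
```

```bash
python3 look.py g wrist top; python3 - <<'E'
import cv2
a=cv2.imread("pics/g_top.png");cv2.imwrite("pics/g_topc.png",cv2.resize(a[130:260,290:410],None,fx=4.5,fy=4.5,interpolation=cv2.INTER_CUBIC))
E
```

```text
8.2 caddy tcp [[-87.   42.8  87.1]] [-3.072e+00  2.000e-03 -1.000e-01] F [-0.9 -0.   0.8] 77.0
```

View pics/g_wrist.png

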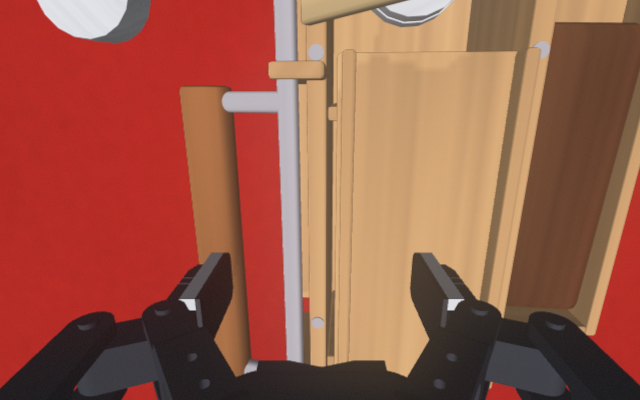

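View pics/g_topc.png

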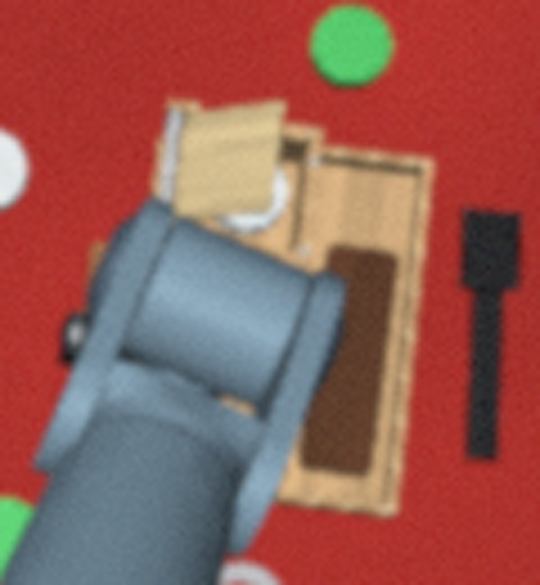

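The tin is inside the bin: wrist px (412,10), and the white disc beside the plate in the top view. Now I'll raise the tool so the flap closes gently.

Call:
send_rows([
  [0, 0, 0, 0, 0, -0.6, -0.8],
  [0, 0, 0, 0, 0, -0.6, -0.8],
  [0, 0, 0, 0, 0, -0.6, -0.8],
  [0, 0, 0, 0, 0, -0.6, -0.8],
  [0, 0, 0, 0, 0, -0.6, -0.8],
  [0, 0, 0, 0, 0, -0.6, -0.8],
  [0, 0, 0, 0, 0, -3, -0.8],
  [0, 0, 0, -2, 0, -3, -0.8],
  [0, 0, 0, -2, 0, -3, -0.8],
  [0, 0, 0, 0, 0, 0, -0.8],
])

```text
time_s: 9.3
tcp_pos: [477.8, -50.5, 217.9]
ee_rot: [-3.074, -0.008, -0.1]
contact_force: [1.2, 0.5, -0.1]
finger_gap: 76.9
```

```bash
python3 look.py i wrist scene
```

```text
9.3 caddy tcp [[-124.6   33.5  217.9]] [-3.074 -0.008 -0.1  ] F [ 1.2  0.5 -0.1] 76.9
```

View pics/i_wrist.png

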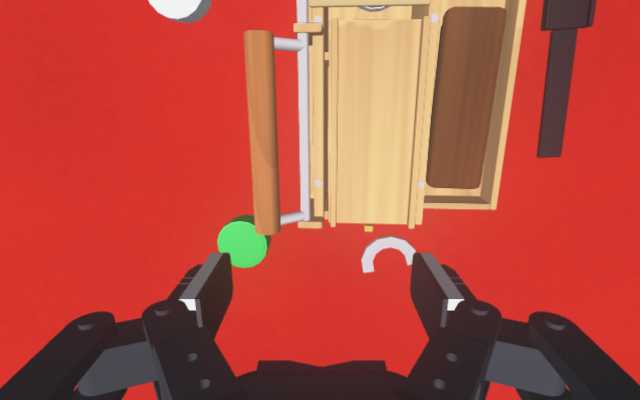

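View pics/i_scene.png

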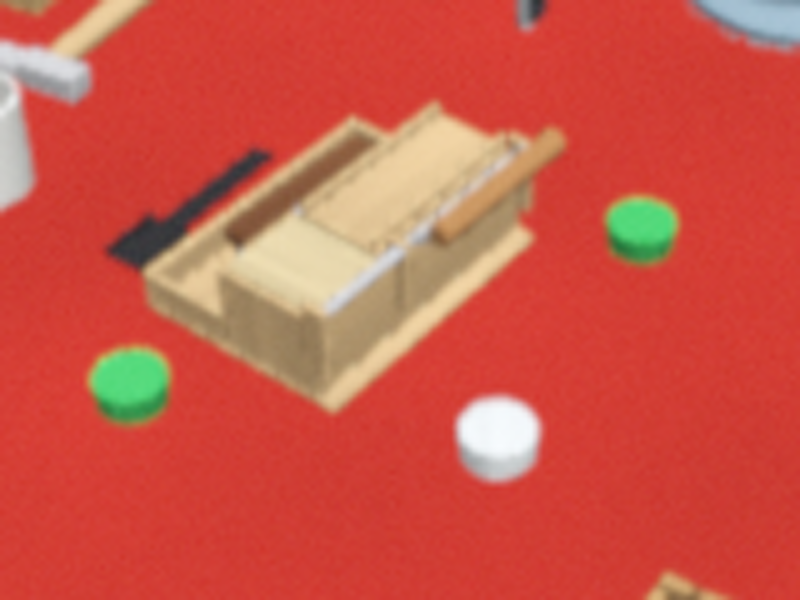

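```bash
python3 - <<'E'
from plant import ctrl
from h import *
a=cv2.imread("pics/i_wrist.png");cv2.imwrite("pics/ic.png",cv2.resize(a[0:50,290:450],None,fx=5,fy=5,interpolation=cv2.INTER_CUBIC))
c=ctrl.calibration("wrist");p=[598.5,-96,-.098]
for z in [30,54,80,104]:
  t=ray(c,(375,9),z);print(z,w2c(p,t))
E
```

```text
30 [[14.44722927  1.40407377 30.        ]]
54 [[ 9.26913518  3.09970603 54.        ]]
80 [[ 3.65953325  4.93664099 80.        ]]
104 [[ -1.51856084   6.63227325 104.        ]]
```

View pics/ic.png

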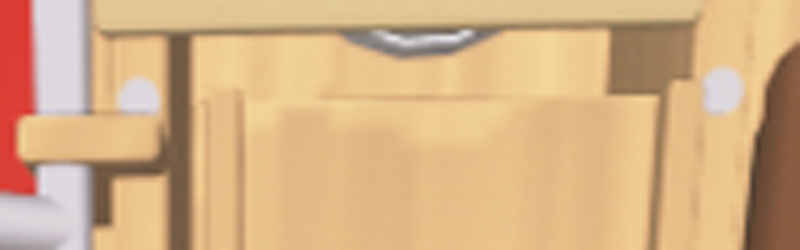

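```bash
python3 - <<'E'
from plant import ctrl
s=ctrl.read_state();print(s["time_s"],s["contact_force"],ctrl.job_done())
E
```

```text
the job is handed in; nothing more can be done
9.4 [-0.0586347   0.57157786  0.34031495] None
```

The tin is in the drop bin, the flap has closed by itself, and I handed the job in at 9.4 s of the 32 s allowed. No verdict is reported.

**What I did:** With the gripper opened to about 77 mm and tilted 4°, the left finger pressed the bar and opened the flap to about 0.65 to 0.7 rad. The right finger then pushed the tin along the ledge until it dropped. I slid back along the bar and raised the tool slowly so the flap could shut.

**Last checks:**
- **Tin:** only its near rim shows, through the gap at the lip. Its shape fits a tin lying flat on the bin floor, centre at about caddy x 40, y 1 mm.
- **Flap:** it looks fully shut in both the scene and wrist pictures.
- **Bystanders:** those in view in the last pictures look unmoved. I compared them by eye only, and the jar was out of view.
- **Contact:** the fingers are well clear of everything, and the force reads within its noise (under 1 N).

**Less certain:** I estimated the flap angle from the pictures, so it is good to about ±0.1 rad. The contact between finger and tin at the lip was seen in the picture and as about 3 N on the wrist, not measured directly. The first fix of the caddy, taken while the arm was still settling, differed from the later ones by 2 to 4 mm, so I measured it again before pressing the bar.

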